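Set the drop-leg jack down on its packing

ROBOT

A 7-joint arm with a two-finger parallel gripper is mounted at the origin on a cart in front of the work surface, level with it; the furniture and walls round the work are solid. World frame = base frame: x ahead of the robot, y to its left, z up, the work surface at z = 0. Lengths are in m, angles in rad, forces in N, time in s.
With the tool pointing down it reaches from about 0.4 to 0.85 m from the base axis. Payload 10.4 kg.
Tool frame: the origin (TCP) lies between the finger pads; the fingertips stand 22 mm ahead of it and the grasp point (between the pads) lies 3 mm ahead of it; z points along the fingers, y is the line along which they close (so a half turn about z gives the same grasp; the last joint's range is limited). The gripper opens to 85 mm and grips with 20 to 120 N. Pads are 22 mm wide; open, the fingers measure 114 mm over their backs; the gripper's body (76 mm by 85 mm) begins 54 mm behind the grasp point. The pads swing forward as they close: fully open they stand 13 mm farther back than shut.
Start: joints at [1.112, 0.332, -0.065, 1.46, 0.022, 1.35, -0.088], TCP at [0.264, -0.567, 0.253] pointing down, gripper open.
Joint ranges: [-2.6, 2.6], [-0.5, 2.12], [-1.47, 1.34], [0.16, 2.42], [-1.27, 4.41], [0.06, 2.06], [-2.6, 2.6]. Speed limits (rad/s): [2.22, 2.22, 2.79, 2.79, 3.14, 3.14, 3.14].

INTERFACE

Orientations are given as a unit quaternion [x, y, z, w].
In Python, from workcell import manip, camera, ticket, boxes_of, outline_of gives the robot as it stands.
- The arm moves only by the tool carry_out, never from a script. Its argument "deltas" is a list of rows, each a list of 5 numbers: the shift along the tool's x, y, z as a fraction of full scale, then the turn about the tool's z as a fraction of full scale, then the opening, from -1 (shut) to 1 (fully open), so that 0 is half open. In form: [[tx, ty, tz, spin, gripper], ...]. A call has 1 to 20 rows; each row is the pose to reach, as a shift and turn from the pose commanded when the call began, along the tool's axes at that moment; what a row does not reach only later rows make up. Full scale, the value 1, is 150 mm for a shift and 30 degrees for a turn. A row lasts 1/8 s, in which the tool goes at most 62.5 mm and 10.7 degrees, less where a joint would pass 70% of its speed; a pose out of reach is approached as far as the arm can. A call with a number of a shift or a turn outside -1 to 1 is refused whole. A call with a gripper value outside its range is refused whole. The fingers move at their own pace and stop on an object; "force" is the grip in N (left out, the last holds). Time passes only in rows, so rows that repeat a pose let the fingers close. It gives the time, the measured TCP pose, the force, the opening and the grip force at its end, in the units of the state.
- manip.get_obs(): the state, without advancing time (a new reading comes with each control period).
- camera(name): name is "scene" or "top"; returns a dict with "img" (384x512x3 uint8, red, green, blue), "depth" (384x512 float32, m along the optical axis (not along the pixel's ray), 0 where there is no reading), "vertical_fov" (degrees; the focal length in pixels is half the picture's height over the tangent of half this angle, whatever the lens; pixels are square), "cx", "cy" (the principal point, pixels), "k1" (the pictures are not rectified: a ray, as slopes to the right and down, at radius r is drawn at 1 + k1 r^2 times it, then the intrinsics apply), "R" (3x3) and "t" (3): a world point X has camera coordinates R X + t. Camera axes: x right, y down, z forward; pixel columns grow to the right and rows downward; lengths in m; the calibration is good to about 2 mm. A picture is of the moment at which its call begins.
- ticket.hand_in(): hands the job in; it is judged then, once.
Trained networks look in a picture, given as the dict that the camera call returned (one of the last four; its "shot" number tells which), for a name from the list of things; names that differ only in an ending like _2 or _b are one class to them, and where a whole thing is asked for, a point or a joint stands for the part that bears it (a point fixed in the world has none). Each returns a list of dicts, best first, with "conf" (0 to 1); they miss things now and then, are a little off and sometimes report something else, mostly with a low value. They report only what shows in the picture. A call takes as long as a camera call.
- boxes_of(query, picture): "position" ([x, y, z] in m, in world coordinates, good to about 4 mm: the middle of the surface that is visible of it).
- outline_of(query, picture): "region" (384x512 bool, what is visible of it).
The state is a dict: "clock": time; "joint_pos": joint angles; "joint_velocities": joint speeds; "tau": joint torques, N m; "position": TCP position; "ee_rot": TCP orientation; "ft_force": force on the tool from outside, world axes, zero at the start; "torque": the same for the moment, N m; "grip_width": opening from 0.0 (shut) to 1.0 (fully open); "grasp_force": force on a finger pad.
Only numpy, scipy, OpenCV 4.12 (cv2) and the standard library are available. Lean on these libraries where they do the work, as an engineer would, in place of code of your own. Each camera call takes 0.05 s, during which the arm holds its last target. There are 200 camera calls.

TASK

The box-section beam overhangs and must be propped before it is welded. Lay the hardwood packing block flat on the table under the raised foot of the beam's drop-leg jack, so that the foot will come down well on the block, then wind the crank clockwise until the foot meets the block and the crank stiffens, and go on about a quarter turn so that the foot bears firmly. Do not wind much beyond that, or the beam is strained; let go of the crank and leave it so, and do not knock the hammer, the side cutters, the tin or the bored steel bar about.

Things in the scene. Friction and masses are not known exactly. Their poses are not given: they have to be found in the camera images.
- jack_frame: Fixed grey steel bracket on the table: square column on a 110 mm base plate carries a level box beam (z 123-173 mm); at its free end hangs the upright jack tube (44 mm diameter, z 94-200) with a gear case on top (z 198-220, 66 x 74 mm). Origin: on the table below the leg's axis; x along the beam to the column (axis at x = 230 mm). The table is bare within 165 mm of the origin; the -x side is open.
- crank (a joint): Crank angle in rad, 0 to 18, growing clockwise seen from above; each rad lowers the foot 3 mm (19 mm a turn). Starts between 1 and 6 and stays where left. Stiff gears: about 6 N at the knob to turn it at all; with the foot loaded the knob force grows by 0.04 N per N on the foot. The foot cannot reach the bare table: at 18 it is still 21 mm above it.
- crank_axis (a point): Point on the crank's upright axis, 42 mm from the leg's axis towards the column, at z = 235 mm.
- crank_grip (a point): Middle of the crank's black upright knob (27 mm diameter, 60 mm tall, z 244-304 mm, this point at z = 276 mm), 70 mm from the crank's axis. The knob spins freely on its spindle, so a hand that holds it need not turn. The flat crank arm lies below the knob (top at z = 242 mm).
- foot_pad: The jack's foot, a round black rubber pad of 48 mm diameter; origin: centre of its underside. Free, that is at z = 75 mm - 3 mm x crank angle, so it starts 57 to 72 mm above the table and meets the block (38 mm) near crank angle 12.3. Under load the rubber squashes up into its steel plate, 1 mm for each 20 N.
- foot_plate (a point): Centre of the underside of the steel plate (53 mm diameter) that holds the rubber pad; 13 mm above the foot_pad point when unloaded, less as the rubber is squashed.
- packer: Loose packing block of plain pale hardwood, 190 x 54 x 38 mm, about 0.4 kg, lying flat. Origin: centre of its underside; x along its length, y across its 54 mm width, z up. Right way: flat on the table, the foot's centre within 15 mm of its long centreline and within 70 mm of its middle.
- chip_hammer: Bystander: chipping hammer with wooden handle and red end, 128 x 216 x 22 mm, lying on the table at the left. Origin: middle of its underside.
- side_cutters: Bystander: side cutters with green and black grips, 101 x 163 x 17 mm, lying on the table at the left. Origin: middle of its underside.
- mug_bolts: Bystander: open grey steel tin, 76 mm diameter, 78 mm tall, left of the bracket, behind. Origin: centre of its underside.
- bored_bar: Bystander: machined steel block with a half-round hollow, 50 x 150 x 40 mm, about 1 kg; it is not the packing. Origin: centre of its underside; long axis y. It and the packing block may have changed places (one left, one right of the jack).

How it is judged:
On the way, in this order (a step that is already met when the one before it is completed fails the run):
1. the packing block lies flat on the table under the foot, which is still raised clear of it (x of foot_pad in the frame of packer between -0.07 and 0.07 m and y of foot_pad in the frame of packer between -0.015 and 0.015 m and z of foot_pad in the frame of packer above 0.039 m and angle between packer's own z axis and vertical below 0.05 rad and height (world z) of packer below 0.005 m), for 0.2 s.
2. the foot has been wound down until it bears on the block with at least 45 N (contact force between foot_pad and packer above 45 N), for 0.2 s.
At the end, for the whole second after the job is handed in: the packing block lies flat on the table (within about 3 degrees) under the foot, the foot's centre within 15 mm of the block's long centreline and within 70 mm of its middle; the foot bears on the block with 45 to 150 N (rubber squashed about 2.3 to 7.5 mm); block and crank are at rest (contact force between foot_pad and packer between 45 and 150 N and x of foot_pad in the frame of packer between -0.07 and 0.07 m and y of foot_pad in the frame of packer between -0.015 and 0.015 m and angle between packer's own z axis and vertical below 0.05 rad and height (world z) of packer between -0.006 and 0.005 m and linear speed of packer below 0.01 m/s and velocity of joint crank between -0.05 and 0.05 rad/s); the robot touches nothing.
It fails at once if the jack is overwound: more than 170 N on the foot (contact force between foot_pad and packer above 170 N).
It fails at once if a bystander is pushed more than 30 mm (distance of any of chip_hammer, side_cutters, mug_bolts, bored_bar from where it was at the start of the episode above 0.03 m).
It also fails if it takes over 72 s, if anything falls off the work surface, if the arm or the gripper's body presses on something with over 40 N, if the wrist force passes 120 N, or if a joint passes its speed limit or range.

## Working session

There is one attempt and no reset: what is moved stays moved. The work goes in short steps, Python scripts to look and compute and a tool call to move; the robot and the scene stay as the last step left them, time stands still between calls to the robot, and variables do not carry over. Pictures are saved under pics/ and viewed, at most 10 in all, crops included, and the job is handed in when it is done.

Besides the shell and the picture viewer there is one more tool, called after "Request:" by a JSON object that holds its "method" and its "body", one argument or row to a line. carry_out: Moves the arm, as the interface text tells. Its arguments: {"type":"object","properties":{"deltas":{"type":"array","items":{"type":"array","items":{"type":"number"}}},"force":{"type":"number"}},"required":["deltas"]}

```bash
mkdir -p pics
cat > h.py <<'E'
from workcell import manip, camera, ticket, boxes_of, outline_of
import numpy as np, cv2
def cloud(c):
    H,W=c["depth"].shape; f=H/2/np.tan(np.radians(c["vertical_fov"])/2)
    K=np.array([[f,0,c["cx"]],[0,f,c["cy"]],[0,0,1]])
    uv=np.stack(np.meshgrid(np.arange(W),np.arange(H)),-1).reshape(-1,1,2).astype(float)
    s=cv2.undistortPoints(uv,K,np.array([c["k1"],0,0,0.])).reshape(H,W,2)
    P=np.dstack([s,np.ones((H,W))])*c["depth"][...,None]
    X=(P-np.array(c["t"]))@np.array(c["R"])
    X[c["depth"]==0]=np.nan
    return X
def save(c,n): cv2.imwrite("pics/"+n,c["img"][...,::-1])
E
python3 - <<'E'
from h import *
for n in ["scene","top"]:
    c=camera(n); save(c,n+"0.png"); X=cloud(c); print(n,c["k1"],c["t"])
    for q in ["packer","bored_bar","crank_grip","foot_pad","jack_frame","crank","mug_bolts","side_cutters","chip_hammer"]:
        print(q,[(np.round(b["position"],3),round(b["conf"],2)) for b in boxes_of(q,c)][:2])
o=manip.get_obs(); print(o)
a=cv2.imread("pics/scene0.png");b=cv2.imread("pics/top0.png")
E
```

```text
scene -0.16168969501360658 [0.44532145 0.39174923 1.36999783]
packer [(array([ 0.456, -0.247,  0.038]), 0.8)]
bored_bar [(array([0.496, 0.306, 0.041]), 0.64)]
crank_grip [(array([0.567, 0.006, 0.247]), 0.58)]
foot_pad []
jack_frame [(array([0.7  , 0.061, 0.163]), 0.58)]
crank [(array([0.565, 0.008, 0.246]), 0.76)]
mug_bolts [(array([0.676, 0.364, 0.045]), 0.87)]
side_cutters [(array([0.401, 0.52 , 0.016]), 0.94)]
chip_hammer [(array([0.662, 0.505, 0.015]), 0.96)]
top 0.07385484646893103 [0.1598039  0.55812396 1.88713978]
packer [(array([ 0.463, -0.263,  0.044]), 0.61)]
bored_bar [(array([0.494, 0.306, 0.04 ]), 0.61)]
crank_grip [(array([0.594, 0.008, 0.247]), 0.57)]
foot_pad []
jack_frame [(array([0.717, 0.054, 0.187]), 0.85)]
crank [(array([0.591, 0.009, 0.246]), 0.59)]
mug_bolts [(array([0.674, 0.373, 0.006]), 0.73)]
side_cutters [(array([0.405, 0.52 , 0.018]), 0.89)]
chip_hammer [(array([0.65 , 0.507, 0.018]), 0.79)]
{'clock': 1.0, 'joint_pos': array([ 1.11238668,  0.33216153, -0.06470899,  1.46011669,  0.02159966,
        1.34994956, -0.08845478]), 'joint_velocities': array([-7.39840139e-05,  8.43818335e-04, -1.23523314e-03, -2.05754492e-04,
        1.13838943e-03,  3.48871226e-04,  5.69976516e-04]), 'tau': array([-4.96023622e-04, -6.25232148e+01,  4.88073821e-02, -3.91824067e+01,
        1.64421456e-02,  1.74329834e-03, -1.15950493e-04]), 'position': array([ 0.263858  , -0.56656771,  0.2533536 ]), 'ee_rot': array([9.76346350e-01, 2.16212406e-01, 1.49509275e-05, 2.67798621e-05]), 'ft_force': array([ 0.3803033 , -0.45698852,  0.70254682]), 'torque': array([ 0.05245499,  0.03698551, -0.0020711 ]), 'grasp_force': 0.0, 'grip_width': 1.0017260417105887}
```

Run:
```python
from h import *
import scipy.ndimage as nd
a=cv2.imread("pics/scene0.png");b=cv2.imread("pics/top0.png")
cv2.imwrite("pics/both.png",cv2.resize(np.vstack([a,b]),(450,600)) if 0 else np.vstack([cv2.resize(a,(400,300)),cv2.resize(b,(400,300))]))
for n in ["scene","top"]:
    c=camera(n);X=cloud(c)
    for q,zl,zh in [("packer",.03,.046),("bored_bar",.03,.048),("crank",.24,.25),("crank",.29,.32)]:
        o=outline_of(q,c)
        m=np.zeros(X.shape[:2],bool) if not o else o[0]["region"]
        m=nd.binary_dilation(m,iterations=6)&(X[...,2]>zl)&(X[...,2]<zh)
        P=X[m]
        if len(P)<10: print(n,q,"none",len(P));continue
        r=cv2.minAreaRect((P[:,:2]*1000).astype(np.float32)); print(n,q,zl,len(P),np.median(P[:,2]).round(4),P[:,:2].mean(0).round(4),np.round(r[0],1),np.round(r[1],1),round(r[2],1))
    # case top / beam top /column
    near=(np.abs(X[...,1])<.3)&(X[...,0]>.4)&(X[...,0]<1.05)
    for nm,zl,zh in [("case",.213,.228),("beam",.165,.18),("knobtop",.295,.312),("base",.004,.03)]:
        m=near&(X[...,2]>zl)&(X[...,2]<zh); m=nd.binary_opening(m)
        P=X[m]
        if len(P)<10: print(n,nm,"none");continue
        r=cv2.minAreaRect((P[:,:2]*1000).astype(np.float32)); print(n,nm,len(P),np.median(P[:,2]).round(4),P[:,:2].mean(0).round(4),np.round(r[0],1),np.round(r[1],1),round(r[2],1))
```

```text
scene packer 0.03 560 0.0358 [ 0.4625 -0.2562] [ 461.4 -258.3] [192.2  61.2] 75.9
scene bored_bar 0.03 555 0.0392 [0.4963 0.3019] [495.7 299.2] [ 54.9 154.3] 7.2
scene crank 0.24 66 0.2425 [0.5941 0.0116] [589.8  11.4] [91.9 21.9] 15.8
scene crank 0.29 49 0.2998 [ 0.5549 -0.0029] [554.9  -3.8] [23.  24.1] 38.1
scene case 150 0.2176 [0.5991 0.0204] [598.   27.2] [ 79.6 100. ] 68.0
scene beam 579 0.1712 [0.7687 0.0508] [785.7   8.5] [381.9 341.1] 0.8
scene knobtop 33 0.3018 [ 0.5562 -0.0035] [557.7  -4.4] [19.2 19.7] 38.1
scene base 1247 0.0157 [0.764  0.0202] [7.371e+02 1.000e-01] [598.8 624. ] 90.0
top packer 0.03 624 0.0376 [ 0.4627 -0.2605] [ 462.2 -260.6] [187.8  54.8] 75.2
top bored_bar 0.03 403 0.0398 [0.4957 0.302 ] [493.3 302.4] [ 50.8 150.4] 8.6
top crank 0.24 67 0.2443 [0.6064 0.0129] [602.7  10. ] [62.8 21.9] 25.9
top crank 0.29 45 0.303 [ 0.5569 -0.0057] [557.3  -6.9] [23.6 20.3] 87.0
top case 83 0.2183 [0.5891 0.0069] [602.9   8.6] [110.3  71.8] 19.8
top beam 376 0.1724 [0.71   0.0589] [710.7  58.8] [122.8  49.9] 25.0
top knobtop 40 0.3037 [ 0.5573 -0.0055] [557.2  -5.3] [20.4 20. ] 0.4
top base 600 0.016 [ 0.8087 -0.0207] [746.1  -1.3] [604.2 596.7] 0.1
```

View pics/scene0.png

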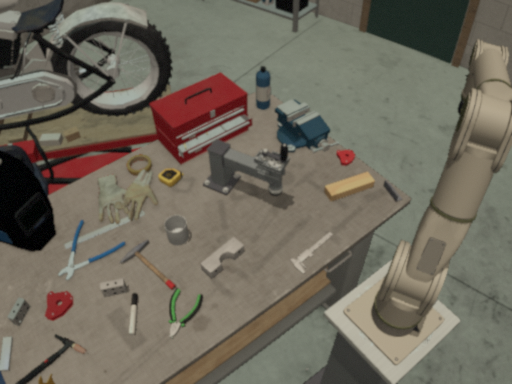

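View pics/top0.png

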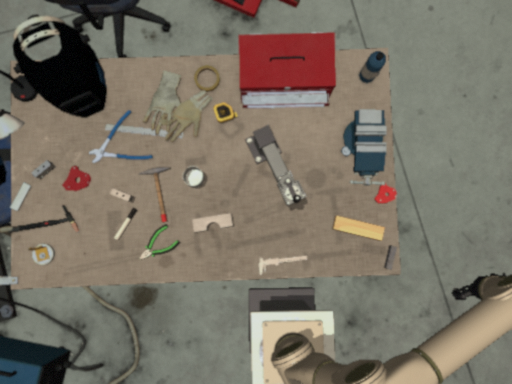

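The packing block lies right of the jack at top px (359,229). The bored bar is on the left at (212,222), and the jack head is at (291,192). Next I measure the beam frame, tube and foot.

Run:
```python
from h import *
import scipy.ndimage as nd
d=np.array([np.cos(np.radians(25)),np.sin(np.radians(25))]);n=np.array([-d[1],d[0]])
O=np.array([.5852,.0002])
for nm in ["scene","top"]:
    c=camera(nm);X=cloud(c);r=X[...,:2]-O;u=r@d;v=r@n;z=X[...,2]
    f=lambda m:(m.sum(),np.round(np.percentile(u[m],[1,50,99])*1e3),np.round(np.percentile(v[m],[1,50,99])*1e3)) if m.sum()>3 else m.sum()
    for q,zl,zh,ul,uh in [("beamtop",.168,.176,.04,.2),("column",.18,.3,.18,.3),("base",.006,.03,.14,.33),("case",.214,.224,-.06,.1),("tube",.10,.12,-.05,.04),("tubehi",.175,.195,-.05,.04),("foot",.05,.09,-.05,.04)]:
        m=(z>zl)&(z<zh)&(u>ul)&(u<uh)&(abs(v)<.08); print(nm,q,*([f(m)]))
    if nm=="scene":
        for zl in np.arange(.04,.13,.006):
            m=(z>zl)&(z<zl+.006)&(abs(u)<.05)&(abs(v)<.05)
            if m.sum()>2:print(round(zl,3),f(m),c["img"][m].mean(0).round())
        rows,cols=np.where((abs(u)<.04)&(abs(v)<.04)&(z>.05)); print(rows.min(),rows.max(),cols.min(),cols.max())
        def crop(): 
            r0,c0=(rows.min()+rows.max())//2,(cols.min()+cols.max())//2
            return cv2.resize(c["img"][r0-45:r0+55,c0-60:c0+60,::-1],(720,600),interpolation=cv2.INTER_CUBIC),r0-45,c0-60
        im,a,b=crop();print(a,b);cv2.imwrite("pics/crop1.png",im)
```

```text
scene beamtop (np.int64(323), array([ 44., 132., 198.]), array([-23.,   6.,  28.]))
scene column (np.int64(208), array([198., 229., 261.]), array([-32.,   1.,  33.]))
scene base (np.int64(360), array([174., 205., 287.]), array([-48.,  28.,  58.]))
scene case (np.int64(208), array([-32.,  14.,  75.]), array([-34.,  14.,  41.]))
scene tube (np.int64(57), array([-23.,  -9.,  19.]), array([-7., 19., 26.]))
scene tubehi (np.int64(9), array([-5.,  2., 35.]), array([20., 24., 26.]))
scene foot (np.int64(69), array([-25.,  -8.,  20.]), array([-4., 20., 29.]))
0.064 (np.int64(10), array([-19.,  -9.,  17.]), array([14., 20., 25.])) [57. 54. 48.]
0.07 (np.int64(9), array([-23., -16.,  10.]), array([ 7., 16., 28.])) [59. 56. 50.]
0.076 (np.int64(16), array([-24., -11.,  15.]), array([ 2., 22., 29.])) [79. 77. 69.]
0.082 (np.int64(26), array([-24.,  -5.,  19.]), array([-5., 20., 30.])) [105. 101.  92.]
0.088 (np.int64(12), array([-25., -14.,  20.]), array([ 4., 16., 24.])) [105. 102.  92.]
0.094 (np.int64(14), array([-24., -11.,  22.]), array([-10.,  18.,  26.])) [94. 91. 83.]
0.1 (np.int64(22), array([-23., -11.,  17.]), array([-10.,  18.,  26.])) [82. 81. 74.]
0.106 (np.int64(18), array([-20.,  -1.,  20.]), array([ 4., 21., 26.])) [70. 69. 64.]
0.112 (np.int64(14), array([-20.,  -8.,   9.]), array([ 9., 20., 24.])) [64. 64. 60.]
0.118 (np.int64(4), array([-22., -20.,  -8.]), array([ 1.,  9., 24.])) [72. 70. 65.]
0.124 (np.int64(7), array([-20., -17.,  39.]), array([-12.,  13.,  28.])) [75. 72. 66.]
144 196 262 289
125 215
top beamtop (np.int64(306), array([ 55., 139., 198.]), array([-25.,   1.,  25.]))
top column (np.int64(259), array([196., 228., 260.]), array([-32.,  -2.,  30.]))
top base (np.int64(340), array([145., 223., 326.]), array([-73.,  35.,  78.]))
top case (np.int64(185), array([-32.,   7.,  73.]), array([-34.,   9.,  38.]))
top tube 0
top tubehi 0
top foot 0
```

View pics/crop1.png

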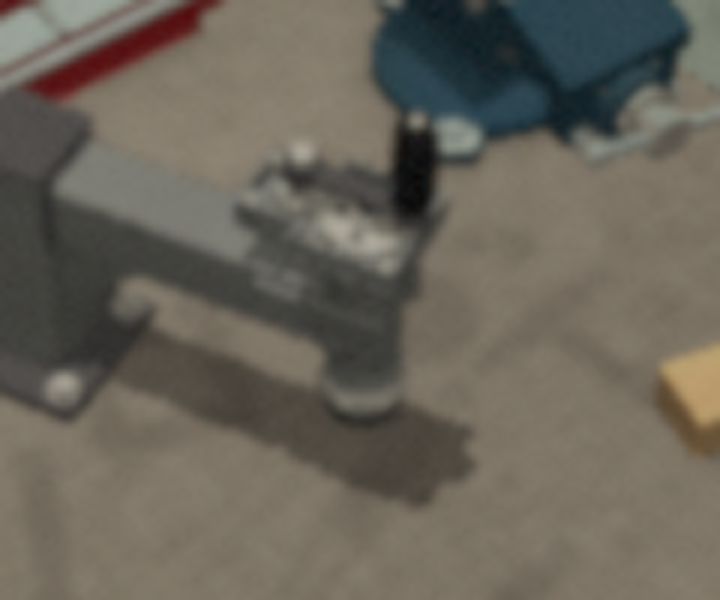

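The crop shows the rubber foot at crop px (362,405), clear of the table, and the black knob at (413,165) pointing away from the column. The column comes out at u≈229 mm and v≈0, so the leg axis is at about (0.585, 0.001). Now I move over the block's near end.

Request:
{"method": "carry_out", "body": {
  "deltas": [
    [0.87,-0.456,0.3,-0.84,1],
    [0.87,-0.456,0.3,-0.84,1],
    [0.87,-0.456,0.3,-0.84,1],
    [0.87,-0.456,0.3,-0.84,1],
    [0.87,-0.456,0.3,-0.84,1]
  ],
  "force": 80
}}

```text
clock: 2.22
position: [0.3523, -0.4509, 0.2087]
ee_rot: [0.906, 0.423, -0.0, 0.0]
ft_force: [0.2, 0.7, 0.2]
grip_width: 0.997
grasp_force: 0.0
```

```bash
cat >> h.py <<'E'
from scipy.spatial.transform import Rotation as Ro
def go(target,yaw=None):
    """fractions to reach world target with tool-x yaw (deg)"""
    o=manip.get_obs();R=Ro.from_quat(o["ee_rot"]).as_matrix();p=np.array(o["position"])
    cur=np.degrees(np.arctan2(R[1,0],R[0,0])); s=0 if yaw is None else -(yaw-cur)/30
    print("t",o["clock"],"p",p.round(4),"yaw",cur.round(2),"tilt",R[:,2].round(3),"F",np.round(o["ft_force"],1),"grip",round(o["grip_width"],3),round(o["grasp_force"],1),"q",np.round(o["joint_pos"],2))
    print("->",(R.T@(np.array(target)-p)/.15).round(3),"spin",round(s,3))
E
python3 -c "
from h import *
go([.443,-.3325,.11],75.3)"
```

```text
t 2.225 p [ 0.3523 -0.4509  0.2087] yaw 50.0 tilt [-0.    -0.001 -1.   ] F [0.2 0.7 0.2] grip 0.997 0.0 q [ 1.    0.25 -0.2   1.66  0.05  1.23  0.09]
-> [ 0.994 -0.045  0.657] spin -0.843
```

Request:
{"method": "carry_out", "body": {
  "deltas": [
    [0.99,-0.045,0.657,-0.843,1],
    [0.99,-0.045,0.657,-0.843,1],
    [0.99,-0.045,0.657,-0.843,1],
    [0.99,-0.045,0.657,-0.843,1],
    [0.99,-0.045,0.657,-0.843,1]
  ]
}}

```text
clock: 2.85
position: [0.4425, -0.3333, 0.1103]
ee_rot: [0.792, 0.611, -0.0, 0.0]
ft_force: [-0.7, 0.8, -0.5]
grip_width: 0.999
grasp_force: 0.0
```

```bash
python3 -c "
from h import *
go([.443,-.3325,.030],75.3)"
```

```text
t 2.85 p [ 0.4425 -0.3333  0.1103] yaw 75.26 tilt [ 0.    -0.001 -1.   ] F [-0.7  0.8 -0.5] grip 0.999 0.0 q [ 0.85  0.33 -0.34  1.8   0.12  1.04  0.21]
-> [0.006 0.002 0.535] spin -0.001
```

Request:
{"method": "carry_out", "body": {
  "deltas": [
    [0,0,0.25,0,1],
    [0,0,0.4,0,1],
    [0,0,0.535,0,1],
    [0,0,0.535,0,1],
    [0,0,0.535,0,-0.2],
    [0,0,0.535,0,-0.4],
    [0,0,0.535,0,-0.6],
    [0,0,0.535,0,-0.6],
    [0,0,0.535,0,-0.6],
    [0,0,0.535,0,-0.6]
  ]
}}

```text
clock: 4.1
position: [0.4442, -0.3324, 0.0315]
ee_rot: [0.791, 0.612, 0.0, 0.002]
ft_force: [-0.6, -1.4, 6.5]
grip_width: 0.615
grasp_force: 84.8
```

```bash
python3 -c "
from h import *
go([.443,-.3325,.037],75.3)"
```

```text
t 4.1 p [ 0.4442 -0.3324  0.0315] yaw 75.42 tilt [ 0.003 -0.002 -1.   ] F [-0.6 -1.4  6.5] grip 0.615 84.8 q [ 0.83  0.43 -0.32  1.85  0.17  0.88  0.17]
-> [-0.003 -0.008 -0.037] spin 0.004
```

Request:
{"method": "carry_out", "body": {
  "deltas": [
    [0,0,-0.05,0,-0.6],
    [0.2,0.1,-0.05,0,-0.6],
    [0.4,0.2,-0.05,0,-0.6],
    [0.6,0.348,-0.05,0,-0.6],
    [0.6,0.348,-0.05,0,-0.6],
    [0.6,0.348,-0.05,0,-0.6]
  ]
}}

```text
clock: 4.85
position: [0.5157, -0.2574, 0.0369]
ee_rot: [0.791, 0.612, -0.001, -0.0]
ft_force: [-0.8, -0.1, -5.5]
grip_width: 0.622
grasp_force: 84.9
```

```bash
cat >> h.py <<'E'
import scipy.ndimage as nd
LEG=np.array([.585,.001])
def block():
    for n in ["top","scene"]:
        c=camera(n);X=cloud(c);o=outline_of("packer",c)
        if not o: print(n,"no packer");continue
        m=nd.binary_dilation(o[0]["region"],iterations=2)&(X[...,2]>.031)&(X[...,2]<.055)&(np.ptp(c["img"].astype(int),axis=2)>45)
        P=X[m]
        if len(P)<20: print(n,len(P));continue
        r=cv2.minAreaRect((P[:,:2]*1000).astype(np.float32))
        A=np.c_[P[:,:2]-P[:,:2].mean(0),np.ones(len(P))];s=np.linalg.lstsq(A,P[:,2],rcond=None)[0]
        print(n,round(o[0]["conf"],2),len(P),"c",np.round(r[0],1),np.round(r[1],1),round(r[2],1),"mean",P[:,:2].mean(0).round(4),"z,slope",s.round(3))
E
python3 -c "
from h import *
block();go([.5522,-.1248,.039],75.3)"
```

```text
top no packer
scene 0.62 536 c [ 536.7 -179.8] [178.4  62.8] 74.1 mean [ 0.5346 -0.1739] z,slope [ 0.015 -0.014  0.04 ]
t 5.05 p [ 0.5155 -0.2581  0.037 ] yaw 75.37 tilt [-0.001 -0.    -1.   ] F [-1.2 -0.3 -5.7] grip 0.617 84.9 q [ 0.67  0.47 -0.35  1.79  0.2   0.92 -0.02]
-> [ 0.921  0.012 -0.014] spin 0.002
```

Request:
{"method": "carry_out", "body": {
  "deltas": [
    [0.25,0,-0.01,0,-0.6],
    [0.5,0.01,-0.01,0,-0.6],
    [0.75,0.012,-0.01,0,-0.6],
    [0.92,0.012,-0.01,0,-0.6],
    [0.92,0.012,-0.01,0,-0.6],
    [0.92,0.012,-0.01,0,-0.6]
  ]
}}

```text
clock: 5.8
position: [0.5524, -0.1252, 0.0385]
ee_rot: [0.791, 0.612, -0.0, 0.0]
ft_force: [-0.8, -0.6, -4.9]
grip_width: 0.615
grasp_force: 84.8
```

```bash
python3 -c "
from h import *
block();go([.5522,-.1248,.0315],75.3)
c=camera('scene');save(c,'s2.png');cv2.imwrite('pics/s2c.png',cv2.resize(c['img'][125:245,215:375,::-1],(800,600),interpolation=cv2.INTER_CUBIC))"
```

```text
top 0.62 289 c [572.6 -37.5] [154.3  55.2] 75.6 mean [ 0.5615 -0.0572] z,slope [ 0.001 -0.004  0.044]
scene 0.78 497 c [571.1 -44.6] [171.7  60.9] 74.2 mean [ 0.5663 -0.0453] z,slope [ 0.036 -0.022  0.042]
t 6.0 p [ 0.5525 -0.1251  0.0385] yaw 75.37 tilt [-0. -0. -1.] F [ 0.7 -0.7 -4.9] grip 0.619 84.8 q [ 0.47  0.46 -0.4   1.81  0.22  0.92 -0.28]
-> [ 0.002 -0.002  0.047] spin 0.002
```

View pics/s2c.png

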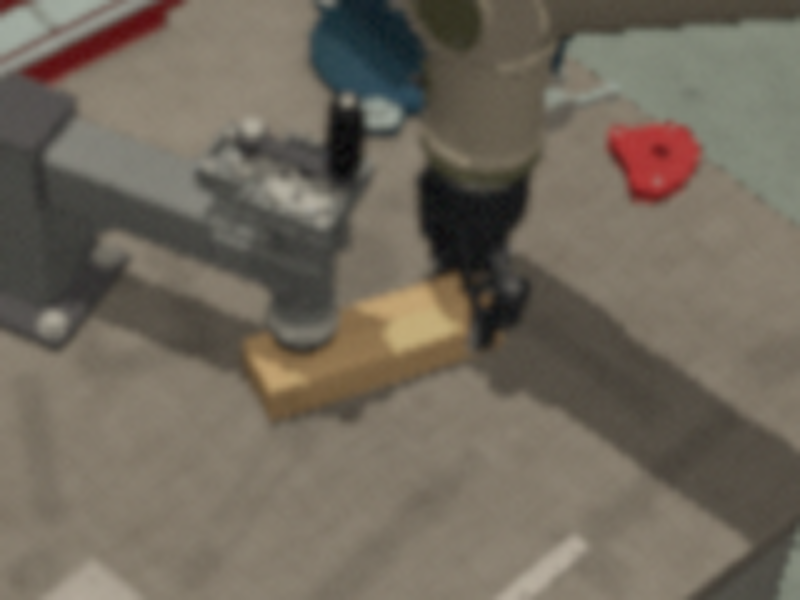

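The block end is under the foot at crop px (303,325), with the gripper clear at (485,300). I lower it, release and back out.

Request:
{"method": "carry_out", "body": {
  "deltas": [
    [0,0,0.025,0,-0.6],
    [0,0,0.05,0,-0.6],
    [0,0,0.05,0,-0.6],
    [0,0,0.05,0,0.2],
    [0,0,0.05,0,0.9],
    [0,0,0.05,0,1],
    [0,0,0.05,0,1],
    [0,0,-0.2,0,1],
    [-0.2,0,-0.5,0,1],
    [-0.3,0,-0.9,0,1],
    [-0.3,0,-1,0,1],
    [-0.3,0,-1,0,1]
  ]
}}

```text
clock: 7.55
position: [0.5419, -0.1674, 0.1892]
ee_rot: [0.791, 0.612, 0.001, 0.001]
ft_force: [0.6, 0.3, -0.6]
grip_width: 1.0
grasp_force: 0.0
```

```bash
python3 -c "
from h import *
block();go([.5565,-.0045,.36],75.3)
for n in ['top','scene']:
    c=camera(n);X=cloud(c);z=X[...,2];m=(z>.29)&(z<.312)&(np.hypot(X[...,0]-.557,X[...,1]+.005)<.03);print(n,m.sum(),X[m].mean(0),c['img'][m].mean(0))
    if n=='scene':cv2.imwrite('pics/s3c.png',cv2.resize(c['img'][125:245,215:375,::-1],(800,600),interpolation=cv2.INTER_CUBIC))
"
```

```text
top 0.9 395 c [569.  -54.2] [189.7  53.8] 74.8 mean [ 0.5584 -0.0797] z,slope [ 0.008 -0.001  0.038]
scene 0.88 511 c [570.3 -52.1] [188.5  57.3] 74.7 mean [ 0.5658 -0.053 ] z,slope [ 0.005 -0.008  0.036]
t 7.75 p [ 0.5407 -0.1669  0.1866] yaw 75.51 tilt [-0.003  0.001 -1.   ] F [ 1.1 -0.1 -0.1] grip 1.001 0.0 q [ 0.57  0.28 -0.42  1.69  0.12  1.2  -0.13]
-> [ 1.075 -0.172 -1.155] spin 0.007
top 46 [ 0.55697477 -0.00574733  0.30237447] [84.60869565 80.52173913 71.84782609]
scene 47 [ 0.55493157 -0.00309658  0.29959186] [56.57446809 56.42553191 52.46808511]
```

View pics/s3c.png

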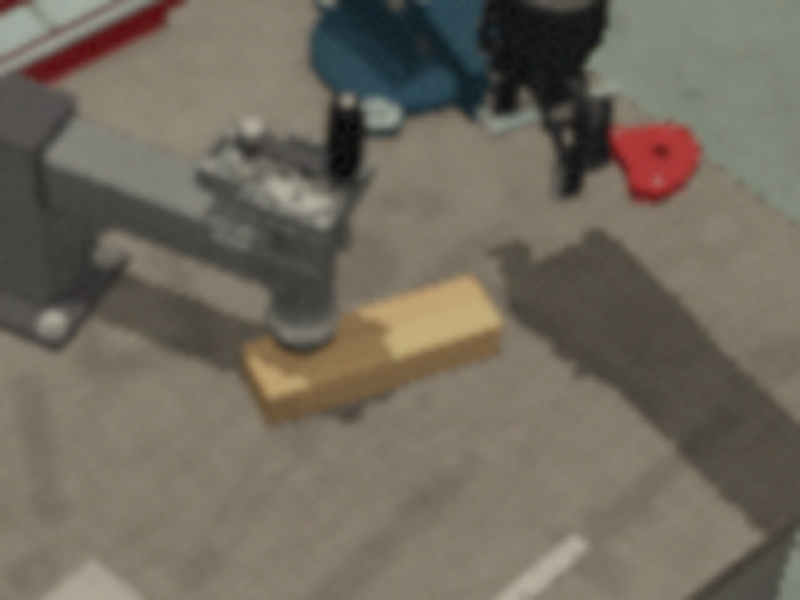

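The block lies flat and 1 mm off-centre, with the foot 57 mm from its middle, so the placing is good. Now I go over the knob.

Request:
{"method": "carry_out", "body": {
  "deltas": [
    [0,0,-0.4,0,1],
    [0,0,-0.8,0,1],
    [0.1,-0.05,-1,0,1],
    [0.3,-0.1,-1,0,1],
    [0.6,-0.15,-1,0,1],
    [0.9,-0.17,-1,0,1],
    [1,-0.17,-1,0,1],
    [1,-0.17,-1,0,1]
  ],
  "force": 50
}}

```text
clock: 8.85
position: [0.5545, -0.0154, 0.338]
ee_rot: [0.79, 0.613, -0.0, -0.0]
ft_force: [0.5, -0.6, 0.5]
grip_width: 0.997
grasp_force: 0.0
```

```bash
python3 -c "
from h import *
go([.5565,-.0045,.282],75.3)
"
```

```text
t 8.85 p [ 0.5545 -0.0154  0.338 ] yaw 75.56 tilt [-0.001  0.    -1.   ] F [ 0.5 -0.6  0.5] grip 0.997 0.0 q [ 0.4   0.18 -0.53  1.49  0.09  1.49 -0.38]
-> [ 0.074 -0.005  0.373] spin 0.009
```

Request:
{"method": "carry_out", "body": {
  "deltas": [
    [0.074,-0.005,0,0,1],
    [0.074,-0.005,0.1,0,1],
    [0.074,-0.005,0.25,0,1],
    [0.074,-0.005,0.373,0,1],
    [0.074,-0.005,0.373,0,0],
    [0.074,-0.005,0.373,0,-0.5],
    [0.074,-0.005,0.373,0,-0.8],
    [0.074,-0.005,0.373,0,-1],
    [0.074,-0.005,0.373,0,-1],
    [0.074,-0.005,0.373,0,-1]
  ]
}}

```text
clock: 10.1
position: [0.5581, -0.0052, 0.2842]
ee_rot: [0.791, 0.612, 0.002, 0.002]
ft_force: [6.8, -0.9, 2.4]
grip_width: 0.297
grasp_force: 49.2
```

```bash
cat >> h.py <<'E'
AX=np.array([.6232,.018])
def wind(da,n,ax=None,tang=0):
    """rows for clockwise arc of da rad in n rows from the present pose, kept at r=.07"""
    ax=AX if ax is None else np.array(ax)
    o=manip.get_obs();R=Ro.from_quat(o["ee_rot"]).as_matrix();p=np.array(o["position"])
    v=p[:2]-ax;th=np.arctan2(v[1],v[0]);print("th",np.degrees(th).round(1),"r",np.hypot(*v).round(4))
    for k in range(1,n+1):
        t=th-da*k/n; w=np.array([*(ax+.07*np.array([np.cos(t),np.sin(t)])),p[2]])
        print((R.T@(w-p)/.15)[:2].round(2).tolist(),end=" ")
    print()
E
python3 -c "
from h import *
go([.5565,-.0045,.282],75.3);wind(1,6)
"
```

```text
t 10.1 p [ 0.5581 -0.0052  0.2842] yaw 75.44 tilt [ 0.005 -0.    -1.   ] F [ 6.8 -0.9  2.4] grip 0.297 49.2 q [ 0.39  0.21 -0.53  1.58  0.11  1.38 -0.41]
-> [ 0.001 -0.012  0.015] spin 0.005
th -160.4 r 0.0691
[0.06, -0.04] [0.14, -0.07] [0.21, -0.08] [0.29, -0.08] [0.37, -0.07] [0.44, -0.05]
```

Request:
{"method": "carry_out", "body": {
  "deltas": [
    [0.06,-0.04,0,0,-1],
    [0.14,-0.07,0,0,-1],
    [0.21,-0.08,0,0,-1],
    [0.29,-0.08,0,0,-1],
    [0.37,-0.07,0,0,-1],
    [0.44,-0.05,0,0,-1]
  ]
}}

```text
clock: 10.85
position: [0.5679, 0.0576, 0.2842]
ee_rot: [0.792, 0.61, 0.001, 0.003]
ft_force: [7.8, -12.5, 3.7]
grip_width: 0.295
grasp_force: 50.3
```

```bash
python3 -c "
from h import *
go([.5565,-.0045,.282],75.3);wind(1.2,8)
"
```

```text
t 10.85 p [0.5679 0.0576 0.2842] yaw 75.22 tilt [ 0.005 -0.004 -1.   ] F [  7.8 -12.5   3.7] grip 0.295 50.3 q [ 0.3   0.24 -0.57  1.54  0.14  1.39 -0.54]
-> [-0.42   0.032  0.016] spin -0.003
th 144.4 r 0.068
[0.07, 0.02] [0.13, 0.06] [0.18, 0.1] [0.22, 0.16] [0.26, 0.22] [0.28, 0.28] [0.3, 0.35] [0.31, 0.42]
```

Request:
{"method": "carry_out", "body": {
  "deltas": [
    [0.07,0.02,0,0,-1],
    [0.13,0.06,0,0,-1],
    [0.18,0.1,0,0,-1],
    [0.22,0.16,0,0,-1],
    [0.26,0.22,0,0,-1],
    [0.28,0.28,0,0,-1],
    [0.3,0.35,0,0,-1],
    [0.31,0.42,0,0,-1]
  ]
}}

```text
clock: 11.85
position: [0.6389, 0.0855, 0.2841]
ee_rot: [0.792, 0.61, -0.002, 0.002]
ft_force: [-8.1, -14.0, 11.7]
grip_width: 0.295
grasp_force: 51.1
```

```bash
python3 -c "
from h import *
go([.5565,-.0045,.282],75.3)
P=np.array([[.5581,-.0052],[.5679,.0576],manip.get_obs()['position'][:2]])
A=np.c_[2*P,np.ones(3)];s=np.linalg.solve(A,(P**2).sum(1));print(s[:2],np.sqrt(s[2]+s[:2]@s[:2]))
wind(1.5,9)
"
```

```text
t 11.85 p [0.6389 0.0855 0.2841] yaw 75.19 tilt [ 0.    -0.006 -1.   ] F [ -8.1 -14.   11.7] grip 0.295 51.1 q [ 0.2   0.42 -0.56  1.33  0.22  1.45 -0.61]
-> [-0.72  -0.378  0.018] spin -0.004
[0.62496804 0.01652983] 0.07031017337419389
th 76.9 r 0.0692
[0.0, 0.08] [-0.02, 0.15] [-0.05, 0.23] [-0.09, 0.29] [-0.14, 0.35] [-0.2, 0.4] [-0.27, 0.44] [-0.34, 0.46] [-0.41, 0.48]
```

```bash
sed -i 's/^AX=.*/AX=np.array([.6248,.0165])/; s/ax+\.07\*np/ax+.067*np/' h.py; python3 -c "
from h import *
wind(3.0,16)
"
```

```text
th 78.5 r 0.0704
[-0.03, 0.08] [-0.04, 0.17] [-0.08, 0.24] [-0.12, 0.31] [-0.18, 0.37] [-0.25, 0.42] [-0.33, 0.45] [-0.41, 0.47] [-0.49, 0.47] [-0.58, 0.46] [-0.66, 0.43] [-0.73, 0.39] [-0.79, 0.34] [-0.84, 0.27] [-0.88, 0.2] [-0.91, 0.12]
```

Request:
{"method": "carry_out", "body": {
  "deltas": [
    [-0.02,0.08,-0.01,0,-1],
    [-0.04,0.17,-0.01,0,-1],
    [-0.08,0.24,-0.01,0,-1],
    [-0.12,0.31,-0.01,0,-1],
    [-0.18,0.37,-0.01,0,-1],
    [-0.25,0.42,-0.01,0,-1],
    [-0.33,0.45,-0.01,0,-1],
    [-0.41,0.47,-0.01,0,-1],
    [-0.49,0.47,-0.01,0,-1],
    [-0.58,0.46,-0.01,0,-1],
    [-0.66,0.43,-0.01,0,-1],
    [-0.73,0.39,-0.01,0,-1],
    [-0.79,0.34,-0.01,0,-1],
    [-0.84,0.27,-0.01,0,-1],
    [-0.88,0.2,-0.01,0,-1],
    [-0.91,0.12,-0.01,0,-1]
  ]
}}

```text
clock: 13.85
position: [0.6225, -0.0532, 0.2845]
ee_rot: [0.793, 0.609, -0.001, 0.004]
ft_force: [5.1, -13.1, -2.3]
grip_width: 0.299
grasp_force: 50.8
```

```bash
python3 -c "
from h import *
go([.5565,-.0045,.282],75.3);wind(3.0,16)
c=camera('scene');cv2.imwrite('pics/s4c.png',cv2.resize(c['img'][125:245,215:375,::-1],(800,600),interpolation=cv2.INTER_CUBIC))
X=cloud(c);m=(np.hypot(X[...,0]-.585,X[...,1]-.001)<.036)&(X[...,2]>.041)&(X[...,2]<.1)
for a in np.arange(.042,.1,.004):
    k=m&(X[...,2]>=a)&(X[...,2]<a+.004); print(round(a,3),k.sum(),c['img'][k].mean(0).round() if k.sum() else '')
"
```

```text
t 13.85 p [ 0.6225 -0.0532  0.2845] yaw 75.05 tilt [ 0.003 -0.007 -1.   ] F [  5.1 -13.1  -2.3] grip 0.299 50.8 q [ 0.41  0.36 -0.52  1.4   0.19  1.43 -0.38]
-> [ 0.201 -0.509  0.013] spin -0.008
th -91.9 r 0.0698
[0.01, -0.09] [0.01, -0.17] [0.03, -0.25] [0.07, -0.33] [0.11, -0.4] [0.17, -0.45] [0.24, -0.5] [0.32, -0.53] [0.4, -0.55] [0.49, -0.55] [0.57, -0.54] [0.65, -0.51] [0.72, -0.46] [0.78, -0.41] [0.83, -0.34] [0.87, -0.27] 
0.042 3 [147. 120.  85.]
0.046 4 [104.  84.  58.]
0.05 6 [99. 82. 59.]
0.054 9 [85. 72. 55.]
0.058 5 [88. 80. 70.]
0.062 8 [98. 91. 79.]
0.066 20 [116. 111. 100.]
0.07 20 [118. 112.  99.]
0.074 17 [117. 113. 102.]
0.078 14 [112. 108.  99.]
0.082 5 [105. 102.  93.]
0.086 2 [97. 95. 86.]
0.09 2 [94. 92. 83.]
0.094 8 [88. 86. 78.]
0.098 7 [90. 87. 79.]
```

View pics/s4c.png

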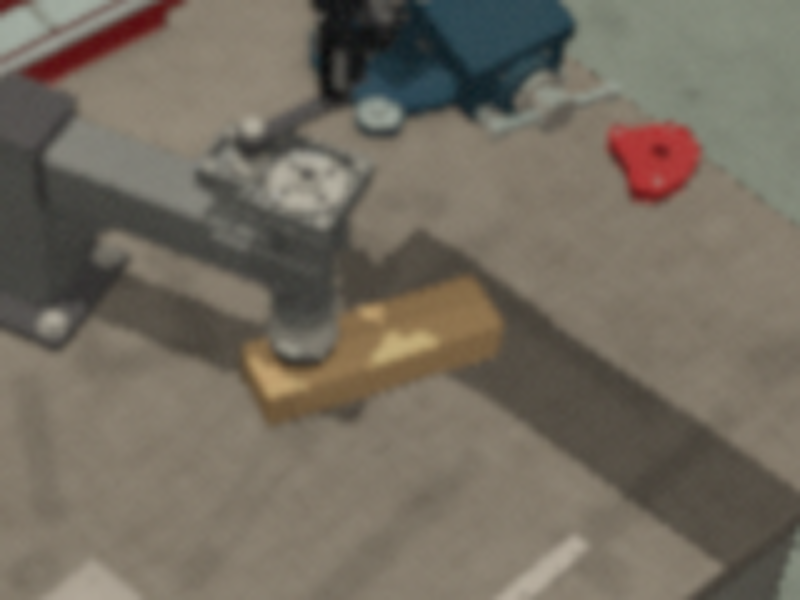

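The picture shows the foot at crop px (303,345), still just above the block. So far 5.06 rad is wound, putting the crank near 8. I wind on 3 rad, then go in short steps and watch the tangential force.

```bash
cat >> h.py <<'E'
def wind2(da,n,k=3300.,r=.0702):
    o=manip.get_obs();R=Ro.from_quat(o["ee_rot"]).as_matrix();p=np.array(o["position"]);F=np.array(o["ft_force"])
    v=p[:2]-AX;th=np.arctan2(v[1],v[0]);e=v/np.hypot(*v);t=np.array([e[1],-e[0]])
    print("t",o["clock"],"th",np.degrees(th).round(1),"r",np.hypot(*v).round(4),"Ft",(F[:2]@t).round(1),"Fr",(F[:2]@e).round(1),"Fz",F[2].round(1),"grip",o["grip_width"].round(3))
    cmd=p[:2]-F[:2]/k
    for i in range(1,n+1):
        a=th-da*i/n+0; w=AX+r*np.array([np.cos(a),np.sin(a)])+.0022*np.array([np.sin(a),-np.cos(a)])
        d=np.array([*(w-cmd),0]); print((R.T@d/.15)[:2].round(3).tolist(),end=" ")
    print()
E
python3 -c "
from h import *
wind2(3.0,17)"
```

```text
Traceback (most recent call last):
  File "h.py", line 45, in wind2
    print("t",o["clock"],"th",np.degrees(th).round(1),"r",np.hypot(*v).round(4),"Ft",(F[:2]@t).round(1),"Fr",(F[:2]@e).round(1),"Fz",F[2].round(1),"grip",o["grip_width"].round(3))
                                                                                                                                                          ^^^^^^^^^^^^^^^^^^^^^
AttributeError: 'float' object has no attribute 'round'
```

```bash
sed -i 's/o\["grip_width"\].round(3))/round(o["grip_width"],3))/' h.py
python3 -c "
from h import *
wind2(3.0,17)"
```

```text
t 13.9 th -93.1 r 0.0697 Ft -4.0 Fr 16.4 Fz -3.5 grip 0.298
[-0.044, -0.081] [-0.037, -0.163] [-0.016, -0.243] [0.02, -0.317] [0.068, -0.385] [0.126, -0.443] [0.195, -0.489] [0.27, -0.523] [0.35, -0.543] [0.432, -0.549] [0.514, -0.54] [0.593, -0.517] [0.667, -0.481] [0.734, -0.432] [0.791, -0.372] [0.836, -0.303] [0.869, -0.227]
```

Request:
{"method": "carry_out", "body": {
  "deltas": [
    [-0.044,-0.081,0,0,-1],
    [-0.037,-0.163,0,0,-1],
    [-0.016,-0.243,0,0,-1],
    [0.02,-0.317,0,0,-1],
    [0.068,-0.385,0,0,-1],
    [0.126,-0.443,0,0,-1],
    [0.195,-0.489,0,0,-1],
    [0.27,-0.523,0,0,-1],
    [0.35,-0.543,0,0,-1],
    [0.432,-0.549,0,0,-1],
    [0.514,-0.54,0,0,-1],
    [0.593,-0.517,0,0,-1],
    [0.667,-0.481,0,0,-1],
    [0.734,-0.432,0,0,-1],
    [0.791,-0.372,0,0,-1],
    [0.836,-0.303,0,0,-1],
    [0.869,-0.227,0,0,-1]
  ]
}}

```text
clock: 16.02
position: [0.6213, 0.0864, 0.2843]
ee_rot: [0.791, 0.611, -0.001, 0.001]
ft_force: [-5.3, -8.0, 3.2]
grip_width: 0.296
grasp_force: 51.5
```

```bash
python3 -c "
from h import *
wind2(0.8,5)"
```

```text
t 16.025 th 92.9 r 0.07 Ft -5.7 Fr -7.7 Fz 3.2 grip 0.296
[0.002, 0.081] [0.005, 0.155] [-0.005, 0.23] [-0.026, 0.302] [-0.058, 0.369]
```

Request:
{"method": "carry_out", "body": {
  "deltas": [
    [0.002,0.081,0,0,-1],
    [0.005,0.155,0,0,-1],
    [-0.005,0.23,0,0,-1],
    [-0.026,0.302,0,0,-1],
    [-0.058,0.369,0,0,-1]
  ]
}}

```text
clock: 16.65
position: [0.6724, 0.0677, 0.2844]
ee_rot: [0.79, 0.613, 0.0, -0.001]
ft_force: [-3.2, 4.7, 0.2]
grip_width: 0.297
grasp_force: 51.2
```

```bash
python3 -c "
from h import *
wind2(0.4,3)"
```

```text
t 16.65 th 47.1 r 0.0699 Ft -5.5 Fr 1.2 Fz 0.2 grip 0.297
[-0.033, 0.057] [-0.074, 0.103] [-0.122, 0.144]
```

Request:
{"method": "carry_out", "body": {
  "deltas": [
    [-0.033,0.057,0,0,-1],
    [-0.074,0.103,0,0,-1],
    [-0.122,0.144,0,0,-1]
  ]
}}

```text
clock: 17.02
position: [0.6889, 0.045, 0.2844]
ee_rot: [0.79, 0.613, 0.001, -0.001]
ft_force: [-2.1, 6.6, -1.0]
grip_width: 0.294
grasp_force: 51.2
```

```bash
python3 -c "
from h import *
wind2(0.4,3)"
```

```text
t 17.025 th 24.0 r 0.0701 Ft -6.9 Fr 0.7 Fz -1.0 grip 0.294
[-0.052, 0.036] [-0.108, 0.062] [-0.168, 0.081]
```

Request:
{"method": "carry_out", "body": {
  "deltas": [
    [-0.052,0.036,0,0,-1],
    [-0.108,0.062,0,0,-1],
    [-0.168,0.081,0,0,-1]
  ]
}}

```text
clock: 17.4
position: [0.695, 0.0179, 0.2844]
ee_rot: [0.79, 0.613, 0.002, -0.001]
ft_force: [2.4, 8.2, -2.7]
grip_width: 0.294
grasp_force: 51.0
```

```bash
python3 -c "
from h import *
wind2(0.3,3)
for i in range(3):
  c=camera('scene');X=cloud(c)
  for q in ['foot_plate','foot_pad','packer']:
    o=outline_of(q,c)
    if o: m=o[0]['region']; Z=X[m][:,2]; ys,xs=np.where(m);print(q,round(o[0]['conf'],2),m.sum(),np.nanpercentile(Z,[2,10,50,90,98]).round(4),xs.min(),xs.max(),ys.min(),ys.max())
cv2.imwrite('pics/s5c.png',cv2.resize(c['img'][175:210,255:301,::-1],(782,595),interpolation=cv2.INTER_CUBIC))
wind2(.3,3)"
```

```text
t 17.4 th 1.1 r 0.0702 Ft -8.2 Fr 2.6 Fz -2.7 grip 0.294
[-0.043, 0.014] [-0.089, 0.018] [-0.136, 0.017] 
foot_plate 0.63 110 [0.0406 0.0496 0.0616 0.0759 0.0834] 269 281 191 200
packer 0.77 721 [-0.0002  0.0082  0.0331  0.0391  0.0417] 264 314 181 209
foot_plate 0.48 138 [0.0341 0.0423 0.0599 0.0774 0.085 ] 268 282 190 200
foot_pad 0.16 2967 [0.0012 0.0118 0.1608 0.2171 0.2453] 204 290 129 199
packer 0.84 750 [-0.0024  0.0073  0.0332  0.039   0.0415] 264 314 181 210
foot_plate 0.7 119 [0.0379 0.0447 0.0604 0.0748 0.0832] 269 281 190 200
packer 0.92 649 [0.0047 0.0124 0.0334 0.0389 0.0419] 264 313 181 210
t 18.0 th -0.3 r 0.0701 Ft -3.4 Fr 3.9 Fz -1.1 grip 0.295
[-0.052, 0.018] [-0.098, 0.021] [-0.145, 0.019]
```

View pics/s5c.png

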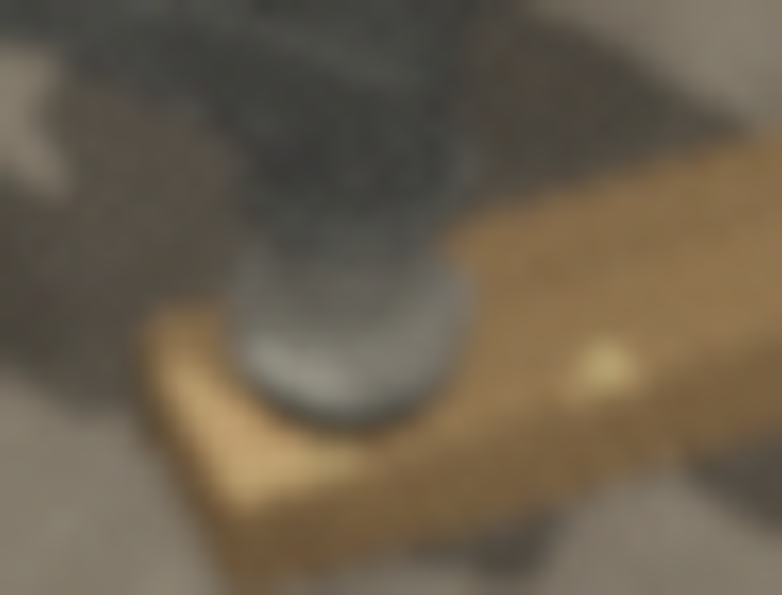

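The foot's plate sits on the block at crop px (350,330), and the tangential force rises steadily (5.5 → 6.9 → 8.2 N). The crank is stiffening, so I continue in small steps.

Request:
{"method": "carry_out", "body": {
  "deltas": [
    [-0.052,0.018,0,0,-1],
    [-0.098,0.021,0,0,-1],
    [-0.145,0.019,0,0,-1]
  ]
}}

```text
clock: 18.38
position: [0.692, -0.0042, 0.2844]
ee_rot: [0.79, 0.613, 0.001, -0.001]
ft_force: [3.8, 7.9, -2.8]
grip_width: 0.291
grasp_force: 51.0
```

```bash
python3 -c "
from h import *
wind2(0.3,3)"
```

```text
t 18.375 th -17.1 r 0.0703 Ft -8.7 Fr 1.3 Fz -2.8 grip 0.291
[-0.044, -0.004] [-0.089, -0.015] [-0.133, -0.03]
```

Request:
{"method": "carry_out", "body": {
  "deltas": [
    [-0.048,-0.004,0,0,-1],
    [-0.096,-0.017,0,0,-1],
    [-0.145,-0.034,0,0,-1]
  ]
}}

```text
clock: 18.75
position: [0.6821, -0.0244, 0.2844]
ee_rot: [0.79, 0.613, 0.002, -0.0]
ft_force: [6.5, 6.8, -2.3]
grip_width: 0.294
grasp_force: 50.9
```

```bash
python3 -c "
from h import *
wind2(0.3,3)
Z=[];A=[]
for i in range(6):
  c=camera('scene');X=cloud(c);img=c['img'].astype(int)
  # column profile through plate centre, packer top
  A.append(img[183:206,274:278].mean(1));Z.append(X[183:206,274:278,2].mean(1))
A=np.mean(A,0).round();Z=np.nanmean(Z,0)
for r,(a,z) in enumerate(zip(A,Z)):print(183+r,a,z.round(4))
# predicted rows for points on leg-facing plate edge at various z
f=192/np.tan(np.radians(c['vertical_fov'])/2);R=np.array(c['R']);t=np.array(c['t']);C=-R.T@t
e=(C[:2]-LEG);e/=np.hypot(*e);print('cam',C)
for rad,z in [(.0265,.058),(.0265,.051),(.0265,.048),(.0265,.045),(.024,.038)]:
  p=R@np.array([*(LEG+rad*e),z])+t;s=p[:2]/p[2];s=s*(1+c['k1']*(s@s));print(rad,z,s*f+[c['cx'],c['cy']])
"
```

```text
t 18.75 th -35.5 r 0.0704 Ft -9.3 Fr 1.3 Fz -2.3 grip 0.294
[-0.039, -0.018] [-0.079, -0.042] [-0.116, -0.07] 
183 [63. 63. 59.] 0.143
184 [64. 64. 60.] 0.1372
185 [65. 64. 61.] 0.1303
186 [66. 66. 61.] 0.1202
187 [70. 70. 66.] 0.1108
188 [77. 77. 72.] 0.1048
189 [82. 81. 76.] 0.1015
190 [87. 85. 78.] 0.0966
191 [96. 93. 85.] 0.0833
192 [98. 95. 87.] 0.0795
193 [101.  98.  88.] 0.0725
194 [107. 104.  94.] 0.0663
195 [116. 113. 102.] 0.063
196 [126. 123. 112.] 0.0596
197 [134. 131. 120.] 0.0569
198 [126. 123. 112.] 0.0557
199 [99. 94. 83.] 0.0493
200 [105.  89.  67.] 0.0426
201 [139. 116.  80.] 0.0366
202 [147. 123.  84.] 0.0345
203 [131. 106.  72.] 0.0316
204 [119.  95.  64.] 0.0255
205 [115.  92.  62.] 0.0189
cam [-0.23858939  0.70785003  1.29255412]
0.0265 0.058 [275.41211186 197.84364544]
0.0265 0.051 [275.3652426  199.11241418]
0.0265 0.048 [275.3452289  199.65365983]
0.0265 0.045 [275.32525893 200.19340603]
0.024 0.038 [275.29840279 200.91877233]
```

The force slope is 2.3 N/rad against 2.4 expected, so contact came about 1.5 rad ago and the foot now carries about 90 N. I release the knob and withdraw straight up.

Request:
{"method": "carry_out", "body": {
  "deltas": [
    [0,0,0,0,-1],
    [0,0,0,0,-0.5],
    [0,0,0,0,0.2],
    [0,0,0,0,0.8],
    [0,0,0,0,1],
    [0,0,0,0,1],
    [0,0,-0.15,0,1],
    [0,0,-0.4,0,1],
    [0,0,-0.7,0,1],
    [-0.2,0,-0.8,0,1],
    [-0.5,0,-0.8,0,1],
    [-0.9,0,-0.8,0,1],
    [-1,0,-0.8,0,1],
    [-1,0,-0.8,0,1],
    [-1,0,-0.8,0,1]
  ]
}}

```text
clock: 20.92
position: [0.6442, -0.1695, 0.4041]
ee_rot: [0.79, 0.613, 0.0, -0.0]
ft_force: [0.6, 1.6, -0.7]
grip_width: 1.001
grasp_force: 0.0
```

```bash
python3 -c "
from h import *
block();wind2(0.3,1)
for n in ['top','scene']:
    c=camera(n);X=cloud(c);z=X[...,2];m=(z>.285)&(z<.315)&(np.hypot(X[...,0]-AX[0],X[...,1]-AX[1])<.1);p=X[m].mean(0);print(n,m.sum(),p,np.degrees(np.arctan2(p[1]-AX[1],p[0]-AX[0])))
save(c,'s6.png')
for q in ['bored_bar','mug_bolts','side_cutters','chip_hammer']: print(q,[np.round(b['position'],3) for b in boxes_of(q,c)][:1])
"
```

```text
top 0.84 407 c [569.1 -54.5] [189.8  53.6] 74.5 mean [ 0.5584 -0.0804] z,slope [-0.013  0.005  0.038]
scene 0.65 429 c [568.9 -51.1] [186.6  59.5] 74.3 mean [ 0.5636 -0.061 ] z,slope [-0.006  0.     0.036]
t 21.125 th -84.1 r 0.1876 Ft -0.2 Fr 0.2 Fz -0.9 grip 1.0
[0.704, -0.423] 
top 48 [ 0.67740466 -0.02117936  0.3000226 ] -35.61304709995443
scene 52 [ 0.67648612 -0.01788427  0.29779708] -33.63389911063002
bored_bar [array([0.498, 0.304, 0.04 ])]
mug_bolts [array([0.673, 0.37 , 0.04 ])]
side_cutters [array([0.402, 0.518, 0.014])]
chip_hammer [array([0.662, 0.506, 0.017])]
```

View pics/s6.png

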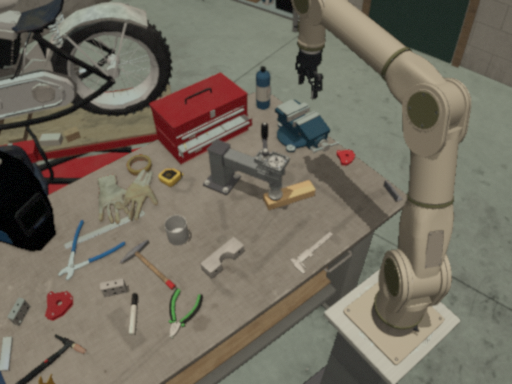

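The arm is clear at px (310,75), the foot bears on the block at (275,200), and the crank stayed at about −35.5°. The bystanders have not moved, so I hand in.

```bash
python3 -c "
from h import *
print(ticket.hand_in())"
```

```text
the job is handed in; nothing more can be done
None
```

I laid the block flat under the foot, wound the jack down to about 90 N (estimated from the knob force), let go of the crank, left the bystanders where they were, and handed the job in; no verdict came back.

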